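# Hook a trapped test stick out of the check-weigher gap

### The job

The metal-detector test stick has slipped into the narrow gap between the roller bed and the weigh deck, where it is jammed and pushes the deck aside. Take the hooked pick from the tool rack, feel it down into the gap into the stick's wire loop, and draw the whole stick out through the open end onto the run-off shelf, leaving it lying there clear of the deck; then stand the pick back upright in the rack hole it came from. Work gently: do not press or pull hard with the pick, do not shove the weigh deck over, and leave the other things where they are.

Things in the scene. Friction and masses are not known exactly. Their poses are not given: they have to be found in the camera images.
- station: Fixed check-weigh station: steel base plate, its top 12 mm above the table, with a bed of four rollers on the robot's side (-x) and a cream scale with weigh deck on the far side (+x), tops at z = 70 mm. A straight gap, open above, 245 mm long, runs between them. Origin: on the table, on the gap's middle line at its open end; +y goes along the gap inwards, +x across it to the deck, z up.
- gap_end (a point): Middle of the gap's floor at its open end (station x = 0, y = 0, z = 12 mm). The roller bed's wall of the gap stands at station x = -7.5 mm, the deck's skirt at x = +5.5 mm plus the weigh_deck value, so the gap is 15 mm wide while the stick is in it. The floor is the bare level base plate. A readout head on a post (to z = 223 mm) stands at station x = 215, y = 262 mm.
- shelf (a point): Middle of the run-off shelf, on its surface: the same flat plate going on level from the gap's open end, station y from 0 to -167 mm, x from -82 to +82 mm, with a rim 10 mm high round its edges. Bare but for a check weight near its +x edge.
- weigh_deck (a joint): Sideways shift of the weigh deck along the station's +x on its springy mount, in m: 0 when free, about 0.002 while the stick is jammed beside it. It gives about 1 mm per 1.5 N; more than 0.006 overloads its load cell.
- stick: The trapped test stick: white plastic bar 15 x 72 x 18 mm (x, y, z), about 60 g, with a flat loop of 3 mm steel wire at its -y end, which faces the gap's open end. It lies on the gap's floor, along the gap, pinched between roller bed and deck; 2 to 5 N draw it along. Origin: centre of the bar's underside; axes as the station's at the start.
- loop (a point): Centre of the opening of the stick's level wire loop, 46 mm from the stick's origin along its -y, at the wire's mid height, 9 mm above the stick's underside (7.5 mm clear under the wire). The opening is 8 mm wide (x) and 20.5 mm long (y): bar end at +10 mm, inside of the cross wire at -10.5 mm from this point.
- pick: Telescopic hooked pick, 145 g, hanging upright in a rack hole by its 36 x 36 x 4 mm collar. Origin: middle of the collar's underside; z up the handle. Below: an 8 mm tube 42 mm long, then a 5 mm rod with a 4 mm thick toe at its foot, pointing along the pick's +x, 8 mm out from the axis. The rod is locked at a length not measured: its foot is 70 to 98 mm below the origin; find it by touch or eye.
- pick_grip (a point): Point on the pick's axis 32 mm above its origin, where to grip: the black handle is 24 mm (pick x) by 16 mm (pick y) and reaches from 4 to 66 mm above the origin. Grip it from above across the 16 mm, firmly (80 N or more) and low, or it turns in the fingers when pulling.
- rack: Open steel tool rack, fixed: top plate 100 x 180 mm (x, y), its top 125 mm above the table, with three 24 x 24 mm square holes at y = -56, 0 and +56 mm. Pick, scraper and probe hang in the holes by their collars, in any order; scraper and probe reach 46 mm above the plate. Origin: centre of its underside.
- scraper: Scraper with a flat wooden handle (22 x 18 x 42 mm) and steel blade, hanging in the rack; leave it. Origin: underside of its collar.
- probe: Straight pointed probe with a round turned wooden handle (24 mm wide, 46 mm high), hanging in the rack; leave it. Origin: underside of its collar.
- tub_bed: Eight-sided tub of cheese, 114 mm wide, 52 mm high, standing on the rollers towards the gap's inner end; leave it. Origin: centre of its underside.
- tub_a: Tub of the same kind on the table to the left; leave it.
- tub_b: Tub of the same kind on the table at the far right; leave it.
- check_weight: Steel check weight with a knob, 32 mm wide, 42 mm high, standing on the run-off shelf near its +x edge; leave it. Origin: centre of its underside.
- marker: Black marker pen, 16 mm thick, 126 mm long, lying on the table; leave it.
There are look-alikes about, which are no part of the job. What is shaped like the rack but brown or orange is not meant.

How it is judged:
By the outcome, as a careful person would: the job done as asked, in the order asked, and still so for the second after the job is handed in, with the robot touching nothing.
It also fails if it takes over 69 s, if anything falls off the work surface, if the arm or the gripper's body presses on something with over 40 N, if the wrist force passes 120 N, or if a joint passes its speed limit or range.

### The arm

A 6-joint arm with a two-finger parallel gripper is mounted at the origin on the work surface. World frame = base frame: x ahead of the robot, y to its left, z up, the work surface at z = 0. Lengths are in m, angles in rad, forces in N, time in s.
With the tool pointing down it reaches from about 0.375 to 0.9 m from the base axis. Payload 3.1 kg.
Tool frame: the origin (TCP) lies at the very end of the fingers, on their centre line; the grasp point (between the pads) lies 19 mm behind it (grip_depth is the distance from the TCP to the grasp point, in m); z points along the fingers, y is the line along which they close (so a half turn about z gives the same grasp; the last joint's range is limited). The gripper opens to 85 mm and grips with 20 to 120 N. Pads are 22 mm wide; open, the fingers measure 114 mm over their backs; the gripper's body (76 mm by 85 mm) begins 54 mm behind the grasp point. The pads swing forward as they close: fully open they stand 13 mm farther back than shut.
Start: joints at [0.989, 0.527, 1.433, -0, 1.181, -0.178], TCP at [0.246, 0.575, 0.231] pointing down, gripper open.
Joint ranges: [-3.08, 3.08], [-0.75, 2.2], [0.22, 2.44], [-1.43, 4.57], [0, 2.65], [-2.85, 2.85]. Speed limits (rad/s): [2.79, 2.79, 3.14, 3.14, 3.14, 3.14].

### API

Orientations are given as a unit quaternion [x, y, z, w].
In Python, from station import * gives the robot as it stands.
- The arm moves only by the tool apply_moves, never from a script. Its argument "plan" is a list of rows, each a list of 7 numbers: the shift along the tool's x, y, z in m, then the turn, a rotation vector about the tool's x, y, z in rad, then the gripper command: -1 is fully open, 1 is shut, values between are in proportion. In form: [[dx, dy, dz, wx, wy, wz, jaw], ...]. A call has 1 to 8 rows; each row shifts and turns the commanded pose from where the row before left it, along the tool's axes as they then stand; what a row does not reach is not made up. A row lasts 1/8 s, in which the tool goes at most 62.5 mm and 10.7 degrees, less where a joint would pass 70% of its speed; a pose out of reach is approached as far as the arm can. A call is refused whole if a number of a shift passes 0.0625 or a number of a turn 0.188, either way. A call with a gripper value outside its range is refused whole. The fingers move at their own pace and stop on an object; "force" is the grip in N (left out, the last holds). Time passes only in rows, so rows that do not move let the fingers close. It gives the time, the measured TCP pose, the force, the opening and the grip force at its end, in the units of the state.
- sense(): the state, without advancing time (a new reading comes with each control period).
- snapshot(name): name is "scene" or "top"; returns the picture (420x560x3 uint8, red, green, blue); there is no depth.
- calibration(name): a dict with "camera_matrix" (3x3 intrinsics, pixels), "R" (3x3) and "t" (3): a world point X has camera coordinates R X + t. Camera axes: x right, y down, z forward; pixel columns grow to the right and rows downward; lengths in m; the calibration is good to about 2 mm. A picture is of the moment at which its call begins. calibration takes no time and is no camera call.
- sign_off(): hands the job in; it is judged then, once.
The state is a dict: "t": time; "q": joint angles; "qd": joint speeds; "tau": joint torques, N m; "tcp_pos": TCP position; "tool_rot": TCP orientation; "force": force on the tool from outside, world axes, zero at the start; "ft_torque": the same for the moment, N m; "finger_gap": opening from 0.0 (shut) to 1.0 (fully open); "gripper_force": force on a finger pad.
Only numpy, scipy, OpenCV 4.12 (cv2) and the standard library are available. Lean on these libraries where they do the work, as an engineer would, in place of code of your own. Each camera call takes 0.05 s, during which the arm holds its last target. There are 200 camera calls.

## Working session

There is one attempt and no reset: what is moved stays moved. The work goes in short steps, Python scripts to look and compute and a tool call to move; the robot and the scene stay as the last step left them, time stands still between calls to the robot, and variables do not carry over. Pictures are saved under pics/ and viewed, at most 10 in all, crops included, and the job is handed in when it is done.

Besides the shell and the picture viewer there is one more tool, called after "Call:" by a JSON object that holds its "fn" and its "kwargs", one argument or row to a line. apply_moves: Moves the arm, as the interface text tells. Its arguments: {"type":"object","properties":{"plan":{"type":"array"},"force":{"type":"number"}},"required":["plan"]}

```bash
mkdir -p pics; ls; python3 - <<'E'
from station import *
import cv2
for n in ("scene","top"):
    im=snapshot(n); cv2.imwrite(f"pics/{n}0.png",im[:,:,::-1])
    c=calibration(n); print(n,c)
print(sense())
E
```

```text
pics
scene {'camera_matrix': array([[501.27305814,   0.        , 275.40389165],
       [  0.        , 501.27305814, 200.17625382],
       [  0.        ,   0.        ,   1.        ]]), 'R': array([[ 0.54447031,  0.83875268,  0.0067836 ],
       [ 0.46299628, -0.29378732, -0.83625562],
       [-0.69941871,  0.45845714, -0.54829784]]), 't': array([-0.2503878 , -0.15532899,  1.88707747])}
top {'camera_matrix': array([[519.52797463,   0.        , 284.66539401],
       [  0.        , 519.52797463, 206.51830524],
       [  0.        ,   0.        ,   1.        ]]), 'R': array([[-8.13521747e-03, -9.99966900e-01,  1.28403956e-04],
       [-9.80433334e-01,  7.95104569e-03, -1.96690770e-01],
       [ 1.96683239e-01, -1.72601371e-03, -9.80465565e-01]]), 't': array([-0.02706146,  0.53533271,  1.73695504])}
{'t': 0.1, 'q': array([ 9.88478844e-01,  5.28384672e-01,  1.43375314e+00,  2.35436866e-05,
        1.18143342e+00, -1.78542290e-01]), 'qd': array([ 6.42416090e-05, -1.68995031e-03, -3.58993649e-03, -6.18164318e-05,
       -7.76910437e-04,  6.51295848e-04]), 'tau': array([ 5.43980168e-04, -4.43300772e+01, -1.78585535e+01, -2.28783692e-04,
        3.88016153e-03,  1.37919361e-06]), 'tcp_pos': array([0.24519131, 0.57420055, 0.23043113]), 'tool_rot': array([ 2.00523236e-01,  9.79688447e-01, -9.14519606e-04, -3.77451254e-04]), 'force': array([0.035223  , 0.18688961, 0.42426694]), 'ft_torque': array([-0.0288414 ,  0.03177074,  0.0161166 ]), 'gripper_force': 0.0, 'finger_gap': 1.0023067405709896}
```

View pics/scene0.png

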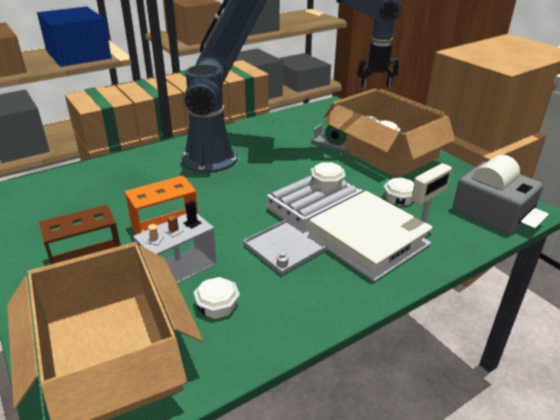

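View pics/top0.png

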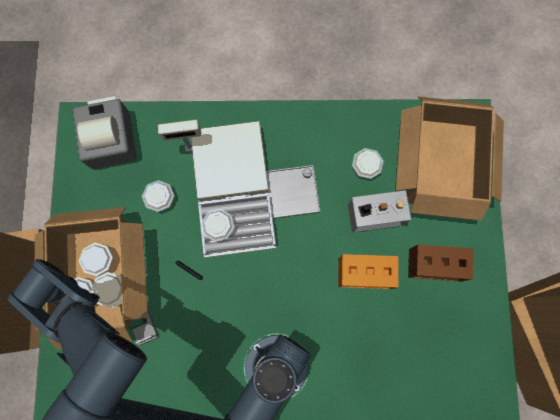

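Scene: white/steel station with the gap's open end near top px (268,193). The steel rack is at (380,210), with the black-handled pick in its leftmost hole at (365,209). Next, close crops.

```bash
python3 - <<'E'
import cv2, numpy as np
t=cv2.imread("pics/top0.png"); s=cv2.imread("pics/scene0.png")
f=lambda im,x,y,w,h,k:cv2.resize(im[y:y+h,x:x+w],(w*k,h*k),interpolation=cv2.INTER_CUBIC)
a=f(t,190,160,140,100,5) # 700x500
cv2.imwrite("pics/c1.png",a)
b=np.hstack([f(t,340,180,80,60,5),f(s,130,190,80,60,5)])
c=f(s,240,170,160,60,5)
cv2.imwrite("pics/c2.png",np.vstack([b,c]))
E
```

```text
(no output)
```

View pics/c1.png

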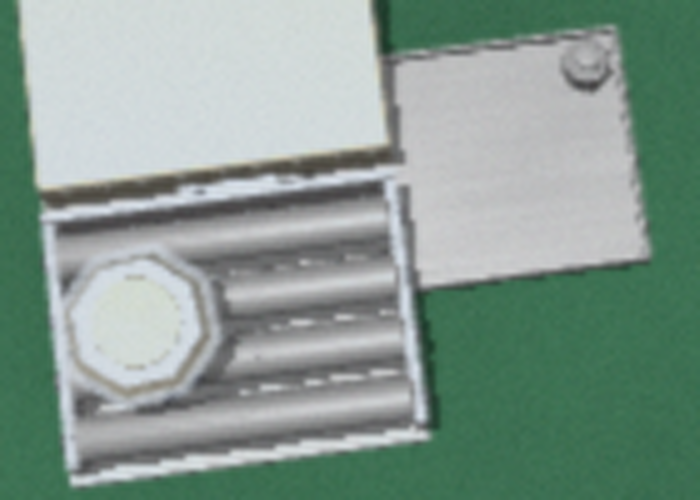

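View pics/c2.png

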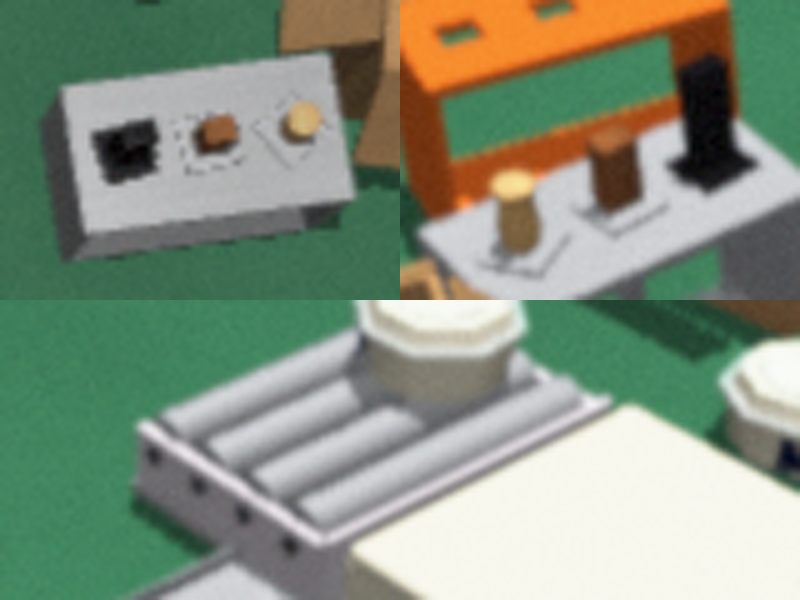

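The crops show the gap as a dark strip, c1 (40,195)–(400,160), with a bright break near (195,188). The pick's collar is black at c2 (127,152), and its handle top in the scene view is at c2 (703,65). Next I'll compute positions.

```bash
cat > h.py <<'E'
from station import *
import numpy as np, cv2
from scipy.spatial.transform import Rotation as Rot
C={n:calibration(n) for n in("scene","top")}
def ray(n,u,v):
    c=C[n]; d=c["R"].T@np.linalg.solve(c["camera_matrix"],[u,v,1.]); return -c["R"].T@c["t"],d
def onz(n,u,v,z):
    o,d=ray(n,u,v); return o+d*(z-o[2])/d[2]
def proj(n,X):
    c=C[n]; p=c["camera_matrix"]@(c["R"]@np.asarray(X,float)+c["t"]); return p[:2]/p[2]
def tri(uv1,uv2):
    P=[np.asarray(C[n]["camera_matrix"])@np.c_[C[n]["R"],C[n]["t"]] for n in("scene","top")]
    X=cv2.triangulatePoints(P[0],P[1],np.float64(uv1).reshape(2,1),np.float64(uv2).reshape(2,1))[:,0]; return X[:3]/X[3]
def avg(n,k=4): return np.mean([snapshot(n).astype(float) for _ in range(k)],0).astype(np.uint8)
def crop(im,x,y,w,h,k): return cv2.resize(im[y:y+h,x:x+w,::-1],(w*k,h*k),interpolation=cv2.INTER_CUBIC)
E
cat > m.py <<'E'
from h import *
np.set_printoptions(precision=4,suppress=True)
c1=lambda x,y:(190+(x+.5)/5-.5,160+(y+.5)/5-.5)
cs=lambda x,y:(240+(x+.5)/5-.5,170+(y-300+.5)/5-.5)
for n in C: print(n,ray(n,0,0)[0])
print("bed top corners z70 (top)",[onz("top",*c1(*p),.07)[:2] for p in((397,168),(430,435),(72,482),(42,213))])
print("bed scene",[onz("scene",*cs(*p),.07)[:2] for p in((140,428),(322,545),(610,400))])
print("deck top",[onz("top",*c1(*p),.07)[:2] for p in((388,145),(38,190))],"scene",[onz("scene",*cs(*p),.07)[:2] for p in((355,550),(632,405))])
print("shelf z22",[onz("top",*c1(*p),.022)[:2] for p in((615,28),(650,262),(420,290),(385,55))])
t=avg("top");s=avg("scene")
np.save("t.npy",t);np.save("s.npy",s)
# cream deck mask and black pick mask
hsv=cv2.cvtColor(t,cv2.COLOR_RGB2HSV)
m=((t.min(2)>205)).astype(np.uint8); m[:,:190]=0;m[:,272:]=0;m[200:]=0;m[:120]=0
ct=max(cv2.findContours(m,0,1)[0],key=cv2.contourArea); bx=cv2.boxPoints(cv2.minAreaRect(ct)); print("deckbox",bx,[onz("top",*p,.07)[:2] for p in bx])
m=((t.max(2)<75)).astype(np.uint8); m[:,:350]=0;m[:,380:]=0;m[225:]=0;m[:195]=0
ct=max(cv2.findContours(m,0,1)[0],key=cv2.contourArea);r=cv2.minAreaRect(ct);print("pick blob",r,[onz("top",*p,.129) for p in cv2.boxPoints(r)])
sc=lambda x,y:(130+(x-400+.5)/5-.5,190+(y+.5)/5-.5)
print("collar scene",[onz("scene",*sc(*p),.129)[:2] for p in((668,163),(710,190),(760,160))])
print("handle top scene z191",onz("scene",*sc(703,65),.191))
tl=lambda x,y:(340+(x+.5)/5-.5,180+(y+.5)/5-.5)
print("rack corners",[onz("top",*tl(*p),.125)[:2] for p in((62,88),(328,54),(353,200),(85,235))])
cv2.imwrite("pics/d1.png",np.vstack([crop(t,192,180,80,30,10),crop(s,165,190,80,30,10)]))
E
python3 m.py
```

```text
scene [ 1.5281 -0.7008  0.9065]
top [ 0.183  -0.0283  1.8083]
bed top corners z70 (top) [array([0.5787, 0.022 ]), array([0.3946, 0.0002]), array([0.3649, 0.2401]), array([0.5492, 0.2647])]
bed scene [array([ 0.4246, -0.0064]), array([0.5865, 0.0155]), array([0.5556, 0.2611])]
deck top [array([0.595 , 0.0281]), array([0.5653, 0.2679])] scene [array([0.6008, 0.0287]), array([0.5676, 0.2689])]
shelf z22 [array([ 0.6907, -0.1322]), array([ 0.5208, -0.1536]), array([0.5022, 0.0075]), array([0.6721, 0.0317])]
deckbox [[189.9693 130.7539]
 [257.9077 122.2616]
 [266.1078 187.8616]
 [198.1693 196.3539]] [array([0.8061, 0.2993]), array([0.8356, 0.0605]), array([0.5976, 0.0319]), array([0.5696, 0.2647])]
pick blob ((365.2353210449219, 209.94122314453125), (9.701424598693848, 11.641709327697754), 75.96376037597656) [array([ 0.5175, -0.2744,  0.129 ]), array([ 0.5267, -0.312 ,  0.129 ]), array([ 0.495 , -0.3185,  0.129 ]), array([ 0.4859, -0.281 ,  0.129 ])]
collar scene [array([ 0.4948, -0.3145]), array([ 0.5286, -0.3061]), array([ 0.5184, -0.2723])]
handle top scene z191 [ 0.5072 -0.2943  0.191 ]
rack corners [array([ 0.5504, -0.2549]), array([ 0.5721, -0.4325]), array([ 0.4735, -0.4437]), array([ 0.4516, -0.2666])]
```

View pics/d1.png

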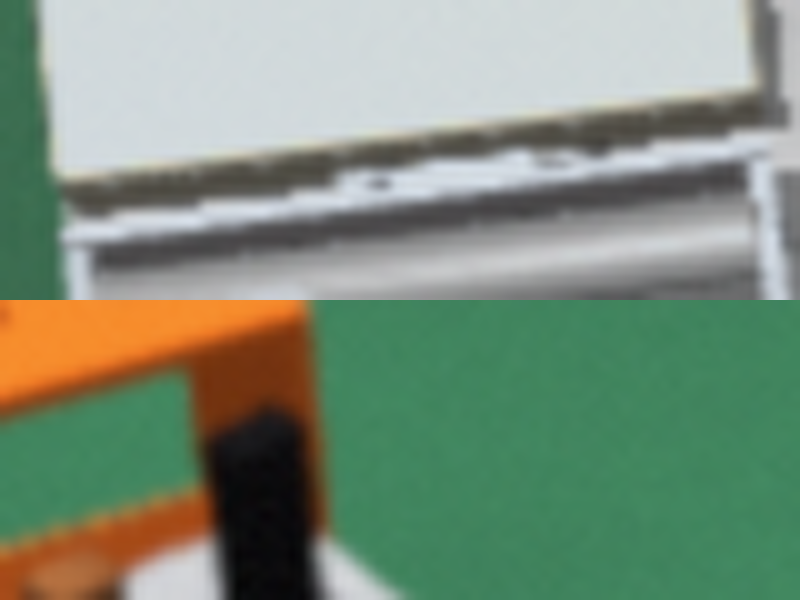

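The white bar lies in the gap at d1 (338–540, ~170), with the darker loop at (540–605,155). That matches the stick's 72 mm length. Station yaw is about 7° and the pick's collar yaw about 15° (mod 90). I still need the toe direction and the handle's long side, so I'll stretch the dark tones.

```bash
python3 - <<'E'
from h import *
np.set_printoptions(precision=4,suppress=True)
t=np.load("t.npy");s=np.load("s.npy")
for z in(.03,.06,.125,.19): print(z,proj("scene",(.506,-.294,z)),proj("top",(.506,-.294,z)))
g=lambda im,x,y,w,h,k,hi:np.clip(crop(im,x,y,w,h,k).astype(float)*255/hi,0,255).astype(np.uint8)
cv2.imwrite("pics/e1.png",np.hstack([g(t,352,197,26,26,15,70),g(s,175,190,26,26,15,60)]))
b=crop(s,170,225,50,40,8)
cv2.imwrite("pics/e1.png",np.vstack([cv2.resize(cv2.imread("pics/e1.png"),(600,300)),cv2.resize(b,(600,300))]))
for nm,p in dict(barfront=(540,158),barback=(338,176),loopend=(607,152)).items():
    print(nm,onz("top",192+(p[0]+.5)/10-.5,180+(p[1]+.5)/10-.5,.03 if nm!="loopend" else .0225))
E
```

```text
0.03 [195.1401 251.0433] [360.2035 215.4269]
0.06 [194.2479 242.4463] [361.4541 213.8502]
0.125 [192.2392 223.0899] [364.3111 210.2485]
0.19 [190.1198 202.6675] [367.3887 206.3687]
barfront [0.5808 0.1054 0.03  ]
barback [0.5749 0.1761 0.03  ]
loopend [0.5844 0.0824 0.0225]
```

View pics/e1.png

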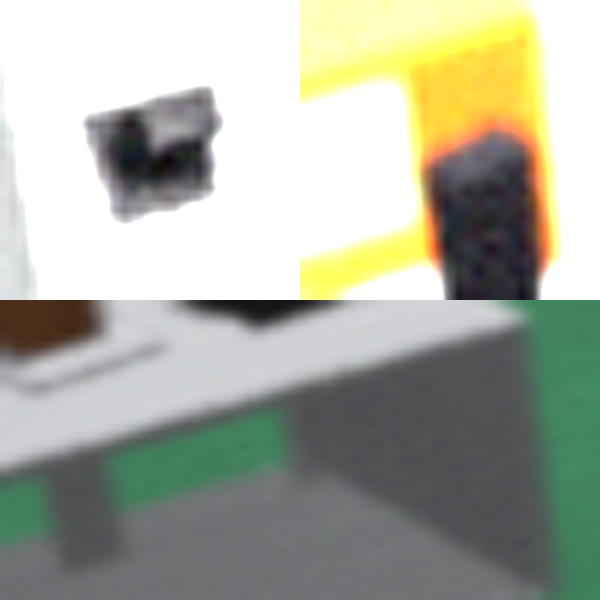

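The handle's long side lies at about 105°/−75°, and the handle is about 24 mm long by 16 mm wide. The toe's sign can't be seen under the rack. I'll grip with tool x at 105°, lift, and check the toe then.

Call:
{"fn": "apply_moves", "kwargs": {
  "plan": [
    [0,0,-0.01,0,0,0.181,-1],
    [0,0,-0.01,0,0,0.181,-1],
    [0,0,-0.01,0,0,0.181,-1],
    [0,0,-0.01,0,0,0.181,-1],
    [0,0,-0.01,0,0,0.181,-1],
    [-0.0604,0.0018,0,0,0,0,-1],
    [-0.0604,0.0018,0,0,0,0,-1],
    [-0.0604,0.0018,0,0,0,0,-1]
  ]
}}

```text
t: 1.5
tcp_pos: [0.298, 0.3996, 0.2815]
tool_rot: [0.608, 0.794, 0.0, 0.0]
force: [1.7, -0.8, 0.0]
finger_gap: 1.002
gripper_force: 0.0
```

Call:
{"fn": "apply_moves", "kwargs": {
  "plan": [
    [-0.0604,0.0018,0,0,0,0,-1],
    [-0.0604,0.0018,0,0,0,0,-1],
    [-0.0604,0.0018,0,0,0,0,-1],
    [-0.0604,0.0018,0,0,0,0,-1],
    [-0.0604,0.0018,0,0,0,0,-1],
    [-0.0604,0.0018,0,0,0,0,-1],
    [-0.0604,0.0018,0,0,0,0,-1],
    [-0.0604,0.0018,0,0,0,0,-1]
  ]
}}

```text
t: 2.5
tcp_pos: [0.4372, -0.064, 0.2817]
tool_rot: [0.609, 0.793, 0.0, 0.001]
force: [0.8, 0.2, 0.2]
finger_gap: 0.997
gripper_force: 0.0
```

Call:
{"fn": "apply_moves", "kwargs": {
  "plan": [
    [-0.0604,0.0018,0,0,0,0,-1],
    [-0.0604,0.0018,0,0,0,0,-1],
    [-0.0604,0.0018,0,0,0,0,-1],
    [-0.0604,0.0018,0,0,0,0,-1],
    [0,0,0,0,0,0,-1],
    [0,0,0,0,0,0,-1]
  ]
}}

```text
t: 3.25
tcp_pos: [0.5057, -0.2929, 0.2808]
tool_rot: [0.609, 0.793, 0.0, -0.001]
force: [-0.1, 0.7, -0.2]
finger_gap: 1.0
gripper_force: 0.0
```

Call:
{"fn": "apply_moves", "kwargs": {
  "plan": [
    [0,0,0.048,0,0,0,-1],
    [0,0,0.048,0,0,0,-1],
    [0,0,0.048,0,0,0,-1],
    [0,0,0,0,0,0,-1],
    [0,0,0,0,0,0,-0.3],
    [0,0,0,0,0,0,0.3],
    [0,0,0,0,0,0,1],
    [0,0,0,0,0,0,1]
  ],
  "force": 100
}}

```text
t: 4.25
tcp_pos: [0.5067, -0.2938, 0.1388]
tool_rot: [0.609, 0.793, -0.0, 0.001]
force: [0.8, -1.0, -0.1]
finger_gap: 0.177
gripper_force: 97.3
```

Call:
{"fn": "apply_moves", "kwargs": {
  "plan": [
    [0,0,0,0,0,0,1],
    [0,0,0,0,0,0,1]
  ]
}}

```text
t: 4.5
tcp_pos: [0.5067, -0.2939, 0.1387]
tool_rot: [0.609, 0.793, -0.0, 0.001]
force: [-0.8, 0.4, 6.3]
finger_gap: 0.176
gripper_force: 97.9
```

Call:
{"fn": "apply_moves", "kwargs": {
  "plan": [
    [0,0,-0.03,0,0,0,1],
    [0,0,-0.05,0,0,0,1],
    [0,0,-0.06,0,0,0,1],
    [0.06,0,0,0,0,0,1],
    [0.06,0,0,0,0,0,1],
    [0.06,0,0,0,0,0,1],
    [0,0,0,0,0,0,1],
    [0,0,0,0,0,0,1]
  ]
}}

```text
t: 5.5
tcp_pos: [0.4601, -0.1198, 0.2776]
tool_rot: [0.608, 0.794, -0.0, 0.001]
force: [0.1, 0.1, -0.4]
finger_gap: 0.176
gripper_force: 97.5
```

```bash
python3 - <<'E'
from h import *
np.set_printoptions(precision=4,suppress=True)
s=avg("scene",4);st=sense();print(st["tcp_pos"],st["force"],st["ft_torque"])
np.save("s2.npy",s)
p=st["tcp_pos"]; o=p-[0,0,.013]
for l in(.07,.08,.09,.1):print(l,proj("scene",o-[0,0,l]))
R=Rot.from_quat(st["tool_rot"]).as_matrix();print(proj("scene",o-[0,0,.085]+.02*R[:,0]),"=tool +x 20mm", proj("scene",o))
u,v=proj("scene",o-[0,0,.06]).astype(int)
cv2.imwrite("pics/f1.png",crop(s,u-25,v-25,50,50,12));print(u-25,v-25)
E
```

```text
[ 0.4602 -0.1208  0.2772] [-0.2659 -0.9068 -1.3499] [-0.0112 -0.004   0.0361]
0.07 [239.7455 175.4691]
0.08 [239.8601 178.5407]
0.09 [239.9739 181.5885]
0.1 [240.0867 184.6127]
[244.9467 177.4078] =tool +x 20mm [238.9172 153.277 ]
214 147
```

View pics/f1.png

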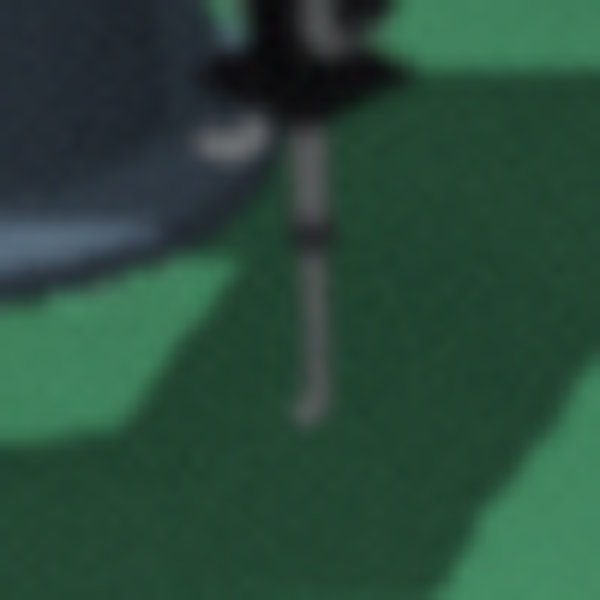

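The toe points left in f1 (305,415), which is tool −x, so the grip is the right way round. The foot is at about (318,420), so the rod foot sits about 90 mm below the collar. Next I'll go above the gap near its open end.

Call:
{"fn": "apply_moves", "kwargs": {
  "plan": [
    [0,0,0,0,0,0.141,1],
    [0.0543,0.0476,0,0,0,0,1],
    [0.0543,0.0476,0,0,0,0,1],
    [0.0543,0.0476,0,0,0,0,1],
    [0,0,0.0386,0,0,0,1],
    [0,0,0.0386,0,0,0,1],
    [0,0,0,0,0,0,1],
    [0,0,0,0,0,0,1]
  ]
}}

```text
t: 6.7
tcp_pos: [0.5666, 0.0345, 0.201]
tool_rot: [0.663, 0.748, 0.001, 0.001]
force: [0.9, 0.4, -1.5]
finger_gap: 0.174
gripper_force: 97.9
```

```bash
python3 - <<'E'
from h import *
np.set_printoptions(precision=4,suppress=True)
st=sense();p=st["tcp_pos"];R=Rot.from_quat(st["tool_rot"]).as_matrix();print(p,st["force"],np.degrees(np.arctan2(R[1,0],R[0,0])))
t=avg("top",3);s=avg("scene",3)
u,v=proj("scene",p-[0,0,.1]).astype(int)
u2,v2=proj("top",p-[0,0,.1]).astype(int)
print(u-18,v-25,u2-25,v2-25,proj("scene",p-[0,0,.1038]),proj("scene",p-[0,0,.0138+.042]))
for z in(.096,):print(proj("top",[p[0],p[1],z]))
cv2.imwrite("pics/g1.png",np.hstack([crop(s,u-18,v-25,33,50,12),crop(t,u2-16,v2-25,33,50,12)]))
E
```

```text
[0.5666 0.0345 0.201 ] [ 0.9461  0.4489 -1.5415] 96.86698871481167
287 179 240 169 [305.6604 205.5401] [306.3328 191.539 ]
[265.059  195.0411]
```

View pics/g1.png

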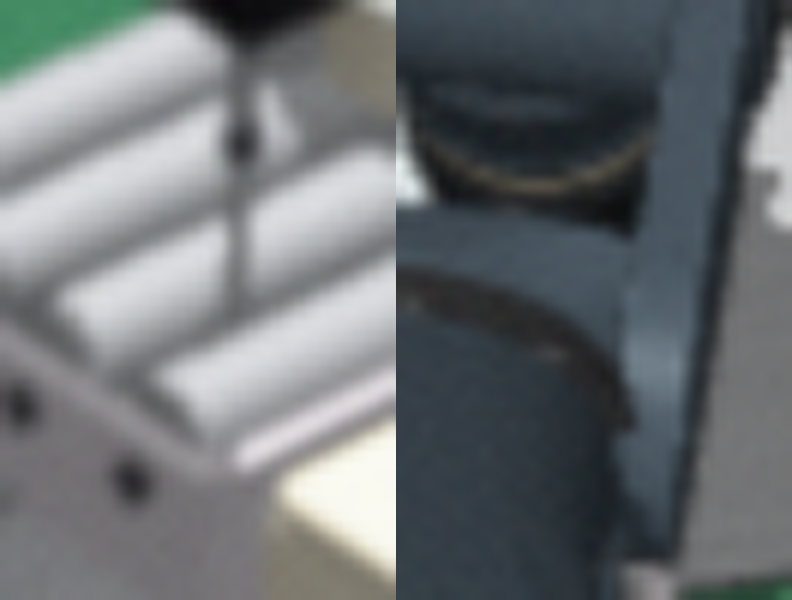

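In g1 the rod foot is at crop (237,300), above the rollers and short of the gap because one row was speed-limited. I'll correct by about 21 mm along and 22 mm across, then come down gently.

Call:
{"fn": "apply_moves", "kwargs": {
  "plan": [
    [0.0106,0.011,0,0,0,0,1],
    [0.0106,0.011,0,0,0,0,1],
    [0,0,0.019,0,0,0,1],
    [0,0,0,0,0,0,1],
    [0,0,0,0,0,0,1]
  ]
}}

```text
t: 7.62
tcp_pos: [0.5851, 0.0595, 0.1813]
tool_rot: [0.663, 0.749, 0.0, 0.0]
force: [0.0, 0.5, -2.0]
finger_gap: 0.172
gripper_force: 98.0
```

```bash
cat > l.py <<'E'
from h import *
import sys
np.set_printoptions(precision=4,suppress=True)
st=sense();p=st["tcp_pos"];s=avg("scene",4)
u,v=np.round(proj("scene",p-[0,0,.1])).astype(int)
print(p,st["force"],u-20,v-18)
cv2.imwrite(sys.argv[1],crop(s,u-20,v-18,40,36,16))
E
python3 l.py pics/i1.png
```

```text
[0.5851 0.0595 0.1813] [ 0.0075  0.536  -1.9977] 296 193
```

View pics/i1.png

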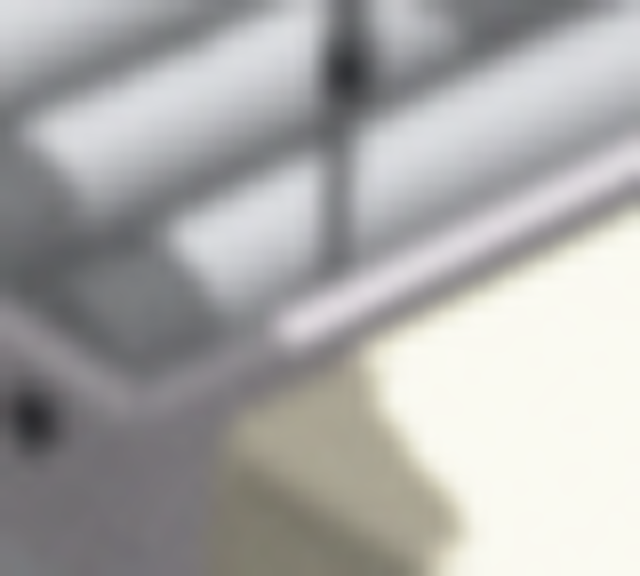

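In i1 the rod foot at (337,268) stands just over the bed's flange edge. The gap's dark band at that column runs about y 322–350, so I need a few mm more toward the deck. I'll quantify it with profiles across the gap in both views.

```bash
python3 - <<'E'
from h import *
t=np.load("t.npy");s=np.load("s.npy")
a=np.radians(7);ex=np.array([np.cos(a),np.sin(a)]);ey=np.array([-np.sin(a),np.cos(a)]);o=np.array([.59,.0235])
xs=np.arange(-24,25,2)/1000
print("x   ",(xs*1000).astype(int))
for n,im in(("top",t),("scene",s)):
  for ch in(0,2):
    for rng in((.02,.05),(.165,.21)):
      P=[]
      for x in xs:
        pts=np.array([proj(n,[*(o+x*ex+y*ey),.07]) for y in np.linspace(*rng,40)],np.float32)
        P.append(cv2.remap(im[:,:,ch].astype(np.float32),pts[:,0].reshape(-1,1),pts[:,1].reshape(-1,1),1).mean())
      print(n,ch,rng,np.array(P).astype(int))
E
```

```text
x    [-24 -22 -20 -18 -16 -14 -12 -10  -8  -6  -4  -2   0   2   4   6   8  10
  12  14  16  18  20  22  24]
top 0 (0.02, 0.05) [ 77  81  98 131 174 197 198 177 134 100  85  81  86 101 130 172 198 207
 208 208 208 209 209 209 208]
top 0 (0.165, 0.21) [ 77  83 101 140 181 197 191 157 115  91  82  81  90 108 141 179 200 206
 208 209 209 208 208 208 209]
top 2 (0.02, 0.05) [ 77  81 101 139 187 212 210 183 134  95  76  71  75  89 116 158 193 212
 217 218 218 218 218 218 218]
top 2 (0.165, 0.21) [ 76  83 105 149 195 212 202 161 114  84  73  71  79  97 127 167 201 216
 219 220 220 220 220 220 220]
scene 0 (0.02, 0.05) [172 163 154 147 146 154 171 191 204 205 191 169 151 148 164 192 219 236
 243 246 247 247 247 247 247]
scene 0 (0.165, 0.21) [181 173 165 159 159 167 181 196 207 206 193 173 156 153 168 193 217 233
 242 245 247 247 247 247 247]
scene 2 (0.02, 0.05) [177 168 158 152 150 157 173 192 204 205 191 169 150 143 154 177 202 221
 231 235 236 237 237 237 237]
scene 2 (0.165, 0.21) [186 178 170 164 164 170 183 198 208 208 194 173 155 149 159 180 203 221
 230 235 236 236 237 237 237]
```

Call:
{"fn": "apply_moves", "kwargs": {
  "plan": [
    [0,0.0015,0,0,0,0,1],
    [0,0,0.003,0,0,0,1],
    [0,0,0.003,0,0,0,1],
    [0,0,0.002,0,0,0,1],
    [0,0,0.001,0,0,0,1],
    [0,0,0.001,0,0,0,1],
    [0,0,0.001,0,0,0,1]
  ]
}}

```text
t: 8.7
tcp_pos: [0.5862, 0.0593, 0.1701]
tool_rot: [0.663, 0.749, 0.0, 0.0]
force: [0.2, -0.4, -1.4]
finger_gap: 0.173
gripper_force: 98.0
```

Call:
{"fn": "apply_moves", "kwargs": {
  "plan": [
    [0,0,0.001,0,0,0,1],
    [0,0,0.001,0,0,0,1],
    [0,0,0.001,0,0,0,1],
    [0,0,0,0,0,0,1]
  ]
}}

```text
t: 9.2
tcp_pos: [0.586, 0.0593, 0.167]
tool_rot: [0.663, 0.749, -0.0, -0.0]
force: [0.1, -1.5, -1.1]
finger_gap: 0.174
gripper_force: 98.0
```

Call:
{"fn": "apply_moves", "kwargs": {
  "plan": [
    [0,0,0.001,0,0,0,1],
    [0,0,0.001,0,0,0,1],
    [0,0,0,0,0,0,1]
  ]
}}

```text
t: 9.57
tcp_pos: [0.586, 0.0593, 0.165]
tool_rot: [0.663, 0.749, -0.0, -0.0]
force: [-0.1, 0.4, -1.6]
finger_gap: 0.169
gripper_force: 98.0
```

Call:
{"fn": "apply_moves", "kwargs": {
  "plan": [
    [0,0,0.001,0,0,0,1],
    [0,0,0.002,0,0,0,1],
    [0,0,0.002,0,0,0,1],
    [0,0,0,0,0,0,1]
  ]
}}

```text
t: 10.07
tcp_pos: [0.5859, 0.0593, 0.1598]
tool_rot: [0.663, 0.749, -0.0, -0.0]
force: [0.9, 0.2, -1.6]
finger_gap: 0.175
gripper_force: 98.0
```

Call:
{"fn": "apply_moves", "kwargs": {
  "plan": [
    [0,0,0.003,0,0,0,1],
    [0,0,0.004,0,0,0,1],
    [0,0,0.004,0,0,0,1],
    [0,0,0.004,0,0,0,1],
    [0,0,0,0,0,0,1]
  ]
}}

```text
t: 10.7
tcp_pos: [0.5858, 0.0593, 0.1446]
tool_rot: [0.663, 0.749, -0.0, -0.0]
force: [-0.6, -0.5, -1.1]
finger_gap: 0.175
gripper_force: 98.0
```

Down in the gap. Now I'll feel for the bed wall (tool −y).

Call:
{"fn": "apply_moves", "kwargs": {
  "plan": [
    [0,-0.001,0,0,0,0,1],
    [0,-0.001,0,0,0,0,1],
    [0,-0.001,0,0,0,0,1],
    [0,0,0,0,0,0,1]
  ]
}}

```text
t: 11.2
tcp_pos: [0.583, 0.0589, 0.1452]
tool_rot: [0.663, 0.749, 0.0, 0.0]
force: [-0.1, -0.3, -2.3]
finger_gap: 0.174
gripper_force: 98.0
```

Call:
{"fn": "apply_moves", "kwargs": {
  "plan": [
    [0,-0.001,0,0,0,0,1],
    [0,0,0,0,0,0,1]
  ]
}}

```text
t: 11.45
tcp_pos: [0.582, 0.0588, 0.1451]
tool_rot: [0.663, 0.749, -0.0, -0.0]
force: [-0.4, 0.4, -1.8]
finger_gap: 0.176
gripper_force: 98.0
```

Call:
{"fn": "apply_moves", "kwargs": {
  "plan": [
    [0,-0.001,0,0,0,0,1],
    [0,0,0,0,0,0,1]
  ]
}}

```text
t: 11.7
tcp_pos: [0.581, 0.0587, 0.1451]
tool_rot: [0.663, 0.749, -0.0, -0.0]
force: [0.2, -0.5, -1.4]
finger_gap: 0.178
gripper_force: 98.0
```

Call:
{"fn": "apply_moves", "kwargs": {
  "plan": [
    [0,-0.001,0,0,0,0,1],
    [0,0,0,0,0,0,1]
  ]
}}

```text
t: 11.95
tcp_pos: [0.5801, 0.0585, 0.1451]
tool_rot: [0.663, 0.749, -0.0, -0.0]
force: [-0.2, -0.3, -1.8]
finger_gap: 0.176
gripper_force: 98.0
```

Call:
{"fn": "apply_moves", "kwargs": {
  "plan": [
    [0,-0.001,0,0,0,0,1],
    [0,0,0,0,0,0,1]
  ]
}}

```text
t: 12.2
tcp_pos: [0.579, 0.0584, 0.1451]
tool_rot: [0.663, 0.749, -0.0, -0.0]
force: [1.1, 0.1, -0.9]
finger_gap: 0.174
gripper_force: 98.0
```

Call:
{"fn": "apply_moves", "kwargs": {
  "plan": [
    [0,-0.001,0,0,0,0,1],
    [0,0,0,0,0,0,1]
  ]
}}

```text
t: 12.45
tcp_pos: [0.5781, 0.0583, 0.1451]
tool_rot: [0.663, 0.749, 0.0, 0.0]
force: [-0.2, -0.0, -1.6]
finger_gap: 0.178
gripper_force: 98.0
```

Call:
{"fn": "apply_moves", "kwargs": {
  "plan": [
    [0,-0.001,0,0,0,0,1],
    [0,0,0,0,0,0,1]
  ]
}}

```text
t: 12.7
tcp_pos: [0.5778, 0.0582, 0.1452]
tool_rot: [0.663, 0.749, 0.001, 0.001]
force: [1.2, 0.4, -2.6]
finger_gap: 0.175
gripper_force: 97.8
```

Call:
{"fn": "apply_moves", "kwargs": {
  "plan": [
    [0,-0.001,0,0,0,0,1],
    [0,0,0,0,0,0,1]
  ]
}}

```text
t: 12.95
tcp_pos: [0.5774, 0.0581, 0.1453]
tool_rot: [0.663, 0.748, 0.001, 0.001]
force: [2.9, 0.6, -5.1]
finger_gap: 0.179
gripper_force: 97.6
```

```bash
python3 - <<'E'
from h import *
np.set_printoptions(precision=4,suppress=True)
st=sense();p=st["tcp_pos"];print(p,st["force"],st["ft_torque"])
s=avg("scene",4);u,v=proj("scene",p-[0,0,.075]);u0=int(u)-25;v0=int(v)-30
print(proj("scene",p-[0,0,.0138]),proj("scene",p-[0,0,.0558]),proj("scene",p-[0,0,.0758]),proj("scene",p-[0,0,.1038]))
print(u0,v0)
for r in range(int(v)-20,int(v)+14): print(r,s[r,int(u)-8:int(u)+10].mean(1).astype(int))
print(int(u)-8)
E
```

```text
[0.5774 0.0581 0.1453] [ 2.8803  0.6036 -5.0823] [ 0.2326 -0.9795  0.0125]
[315.0074 194.9286] [314.2853 207.0635] [313.9494 212.7085] [313.4874 220.4717]
288 182
192 [186 176 161 141 119  80  34  14   8  14  36  66  77  61  40  52  82 103]
193 [167 151 123  85  56  33  20  11  10  10  24  47  61  57  39  40  62  85]
194 [142 123  84  52  30  19  14  16  14  11  14  23  34  31  23  19  32  49]
195 [125 118 108  98  73  44  25  17  17  15  12  14  16  18  14  18  25  41]
196 [138 157 171 170 148 111  71  36  20  13  12  13  15  20  24  38  54  73]
197 [182 200 211 210 201 175 134  83  42  19  14  16  23  37  52  73  89 105]
198 [214 218 218 217 211 201 179 138  88  45  27  34  52  72  89 106 116 135]
199 [219 217 213 209 202 194 183 163 125  75  54  66  85 102 116 134 157 180]
200 [214 208 202 195 188 180 170 157 135  97  85  95 111 134 157 179 201 212]
201 [202 195 186 178 169 160 149 138 123  99  96 119 153 178 198 209 218 220]
202 [186 177 168 156 147 136 128 121 118  99 103 141 193 211 218 220 219 216]
203 [167 158 146 137 126 122 125 133 138 109 107 151 205 219 218 216 210 206]
2
[... 1018 characters left out ...]
132 139 138 133 127 123 122 124 128 137 147 157 161 169 200 233 245 247]
218 [132 132 128 123 121 125 134 141 151 156 160 162 162 162 173 209 240 245]
219 [122 120 119 120 123 133 149 155 159 160 161 160 161 160 166 189 226 237]
220 [118 120 119 119 124 137 150 158 161 161 161 160 161 159 161 168 186 213]
221 [119 119 119 122 124 132 140 151 157 158 160 162 162 160 162 162 166 191]
222 [118 119 120 122 124 126 125 133 144 155 157 160 161 162 160 160 162 170]
223 [117 119 119 121 120 122 117 121 130 139 149 157 160 161 161 162 161 163]
224 [119 120 120 119 120 118 119 118 118 122 134 143 152 157 161 162 165 172]
225 [120 120 121 120 119 120 121 121 118 115 120 129 138 148 154 164 182 209]
305
```

The bed wall is touched at TCP x≈0.578, so the gap centre is 5 mm back from there. I'll centre the pick and feel down for the floor.

Call:
{"fn": "apply_moves", "kwargs": {
  "plan": [
    [0,0.0034,0,0,0,0,1],
    [0,0.0034,0,0,0,0,1],
    [0,0,0,0,0,0,1],
    [0,0,0.007,0,0,0,1],
    [0,0,0.007,0,0,0,1],
    [0,0,0.007,0,0,0,1],
    [0,0,0,0,0,0,1],
    [0,0,0,0,0,0,1]
  ]
}}

```text
t: 14.15
tcp_pos: [0.583, 0.0589, 0.124]
tool_rot: [0.663, 0.749, -0.0, -0.0]
force: [-0.6, 0.3, -0.7]
finger_gap: 0.174
gripper_force: 98.1
```

Call:
{"fn": "apply_moves", "kwargs": {
  "plan": [
    [0,0,0.001,0,0,0,1],
    [0,0,0.001,0,0,0,1],
    [0,0,0.001,0,0,0,1],
    [0,0,0,0,0,0,1]
  ]
}}

```text
t: 14.65
tcp_pos: [0.5829, 0.0589, 0.1211]
tool_rot: [0.663, 0.749, -0.0, -0.0]
force: [-0.3, 0.2, -2.0]
finger_gap: 0.176
gripper_force: 98.1
```

Call:
{"fn": "apply_moves", "kwargs": {
  "plan": [
    [0,0,0.001,0,0,0,1],
    [0,0,0.001,0,0,0,1],
    [0,0,0,0,0,0,1]
  ]
}}

```text
t: 15.02
tcp_pos: [0.5828, 0.0589, 0.119]
tool_rot: [0.663, 0.749, -0.0, -0.0]
force: [-0.3, 0.5, -2.1]
finger_gap: 0.176
gripper_force: 98.1
```

Call:
{"fn": "apply_moves", "kwargs": {
  "plan": [
    [0,0,0.001,0,0,0,1],
    [0,0,0,0,0,0,1]
  ]
}}

```text
t: 15.28
tcp_pos: [0.5828, 0.0589, 0.118]
tool_rot: [0.663, 0.749, -0.0, -0.0]
force: [0.7, -0.1, -1.9]
finger_gap: 0.172
gripper_force: 98.1
```

Call:
{"fn": "apply_moves", "kwargs": {
  "plan": [
    [0,0,0.001,0,0,0,1],
    [0,0,0,0,0,0,1]
  ]
}}

```text
t: 15.52
tcp_pos: [0.5828, 0.0589, 0.117]
tool_rot: [0.663, 0.749, -0.0, -0.0]
force: [0.1, -0.5, -1.2]
finger_gap: 0.173
gripper_force: 98.1
```

Call:
{"fn": "apply_moves", "kwargs": {
  "plan": [
    [0,0,0.001,0,0,0,1],
    [0,0,0,0,0,0,1]
  ]
}}

```text
t: 15.78
tcp_pos: [0.5828, 0.0589, 0.116]
tool_rot: [0.663, 0.749, -0.0, -0.0]
force: [-0.1, 0.4, -1.4]
finger_gap: 0.175
gripper_force: 98.1
```

Call:
{"fn": "apply_moves", "kwargs": {
  "plan": [
    [0,0,0.0005,0,0,0,1],
    [0,0,0,0,0,0,1]
  ]
}}

```text
t: 16.02
tcp_pos: [0.5829, 0.0589, 0.1156]
tool_rot: [0.663, 0.749, -0.0, -0.0]
force: [0.8, 0.3, -0.7]
finger_gap: 0.176
gripper_force: 98.1
```

Call:
{"fn": "apply_moves", "kwargs": {
  "plan": [
    [0,0,0.0007,0,0,0,1],
    [0,0,0,0,0,0,1]
  ]
}}

```text
t: 16.27
tcp_pos: [0.5829, 0.0589, 0.1148]
tool_rot: [0.663, 0.749, -0.0, -0.0]
force: [-0.6, 0.2, -1.4]
finger_gap: 0.177
gripper_force: 98.1
```

Call:
{"fn": "apply_moves", "kwargs": {
  "plan": [
    [0,0,0.0007,0,0,0,1],
    [0,0,0,0,0,0,1]
  ]
}}

```text
t: 16.52
tcp_pos: [0.5829, 0.0589, 0.1142]
tool_rot: [0.663, 0.749, -0.0, -0.0]
force: [-0.7, 0.6, -1.8]
finger_gap: 0.172
gripper_force: 98.1
```

Call:
{"fn": "apply_moves", "kwargs": {
  "plan": [
    [0,0,0.0007,0,0,0,1],
    [0,0,0,0,0,0,1]
  ]
}}

```text
t: 16.77
tcp_pos: [0.5829, 0.0589, 0.1134]
tool_rot: [0.663, 0.749, -0.0, -0.0]
force: [0.1, 0.9, -1.7]
finger_gap: 0.174
gripper_force: 98.1
```

Call:
{"fn": "apply_moves", "kwargs": {
  "plan": [
    [0,0,0.0007,0,0,0,1],
    [0,0,0,0,0,0,1]
  ]
}}

```text
t: 17.02
tcp_pos: [0.583, 0.0589, 0.113]
tool_rot: [0.663, 0.749, 0.0, 0.0]
force: [-0.9, 0.7, -0.1]
finger_gap: 0.173
gripper_force: 98.4
```

Call:
{"fn": "apply_moves", "kwargs": {
  "plan": [
    [0,0,0.0005,0,0,0,1],
    [0,0,0,0,0,0,1]
  ]
}}

```text
t: 17.27
tcp_pos: [0.5831, 0.0589, 0.1128]
tool_rot: [0.663, 0.749, 0.0, 0.0]
force: [-0.8, 0.4, 3.9]
finger_gap: 0.171
gripper_force: 98.9
```

The floor is at TCP z≈0.1131. I'll raise 2 mm and feel inward (+tool x) for the loop's cross wire.

Call:
{"fn": "apply_moves", "kwargs": {
  "plan": [
    [0,0,-0.0025,0,0,0,1],
    [0.005,0,0,0,0,0,1],
    [0.005,0,0,0,0,0,1],
    [0.003,0,0,0,0,0,1],
    [0.001,0,0,0,0,0,1],
    [0,0,0,0,0,0,1]
  ]
}}

```text
t: 18.02
tcp_pos: [0.5812, 0.0729, 0.1148]
tool_rot: [0.663, 0.749, -0.0, -0.0]
force: [-0.2, -0.4, -2.1]
finger_gap: 0.174
gripper_force: 98.3
```

Call:
{"fn": "apply_moves", "kwargs": {
  "plan": [
    [0.001,0,0,0,0,0,1],
    [0.001,0,0,0,0,0,1],
    [0,0,0,0,0,0,1]
  ]
}}

```text
t: 18.4
tcp_pos: [0.581, 0.0748, 0.1148]
tool_rot: [0.663, 0.749, -0.0, -0.0]
force: [0.2, -0.6, -1.1]
finger_gap: 0.173
gripper_force: 98.3
```

Call:
{"fn": "apply_moves", "kwargs": {
  "plan": [
    [0.001,0,0,0,0,0,1],
    [0,0,0,0,0,0,1]
  ]
}}

```text
t: 18.65
tcp_pos: [0.5808, 0.0758, 0.1148]
tool_rot: [0.663, 0.749, -0.0, -0.0]
force: [-0.4, 0.3, -1.6]
finger_gap: 0.174
gripper_force: 98.3
```

Call:
{"fn": "apply_moves", "kwargs": {
  "plan": [
    [0.001,0,0,0,0,0,1],
    [0,0,0,0,0,0,1]
  ]
}}

```text
t: 18.9
tcp_pos: [0.5807, 0.0768, 0.1148]
tool_rot: [0.663, 0.749, -0.0, -0.0]
force: [-0.2, 0.3, -2.0]
finger_gap: 0.173
gripper_force: 98.3
```

Call:
{"fn": "apply_moves", "kwargs": {
  "plan": [
    [0.001,0,0,0,0,0,1],
    [0,0,0,0,0,0,1]
  ]
}}

```text
t: 19.15
tcp_pos: [0.5806, 0.0778, 0.1148]
tool_rot: [0.663, 0.749, -0.0, -0.0]
force: [-0.2, -0.6, -1.8]
finger_gap: 0.175
gripper_force: 98.3
```

Call:
{"fn": "apply_moves", "kwargs": {
  "plan": [
    [0.001,0,0,0,0,0,1],
    [0,0,0,0,0,0,1]
  ]
}}

```text
t: 19.4
tcp_pos: [0.5805, 0.0788, 0.1148]
tool_rot: [0.663, 0.749, -0.0, -0.0]
force: [-0.3, 0.0, -0.7]
finger_gap: 0.174
gripper_force: 98.3
```

Call:
{"fn": "apply_moves", "kwargs": {
  "plan": [
    [0.001,0,0,0,0,0,1],
    [0,0,0,0,0,0,1]
  ]
}}

```text
t: 19.65
tcp_pos: [0.5803, 0.0798, 0.1148]
tool_rot: [0.663, 0.749, -0.0, -0.0]
force: [0.7, 0.6, -2.0]
finger_gap: 0.175
gripper_force: 98.3
```

Call:
{"fn": "apply_moves", "kwargs": {
  "plan": [
    [0.001,0,0,0,0,0,1],
    [0,0,0,0,0,0,1]
  ]
}}

```text
t: 19.9
tcp_pos: [0.5803, 0.0805, 0.1148]
tool_rot: [0.663, 0.749, -0.0, 0.0]
force: [-0.4, -1.2, -0.8]
finger_gap: 0.178
gripper_force: 98.3
```

Call:
{"fn": "apply_moves", "kwargs": {
  "plan": [
    [0.0008,0,0,0,0,0,1],
    [0,0,0,0,0,0,1]
  ]
}}

```text
t: 20.15
tcp_pos: [0.5803, 0.081, 0.1148]
tool_rot: [0.663, 0.749, -0.0, 0.0]
force: [0.0, -3.3, -0.8]
finger_gap: 0.176
gripper_force: 98.2
```

The wire is touched at TCP y≈0.0803. I'll back off, rise over it, go 18.5 mm past the contact and lower into the loop.

Call:
{"fn": "apply_moves", "kwargs": {
  "plan": [
    [-0.003,0,0,0,0,0,1],
    [0,0,-0.0065,0,0,0,1],
    [0,0,-0.0065,0,0,0,1],
    [0.01,0,0,0,0,0,1],
    [0.0102,0,0,0,0,0,1],
    [0,0,0,0,0,0,1],
    [0,0,0.003,0,0,0,1],
    [0,0,0,0,0,0,1]
  ]
}}

```text
t: 21.15
tcp_pos: [0.5778, 0.0985, 0.1243]
tool_rot: [0.663, 0.749, -0.0, -0.0]
force: [-0.7, -0.9, -2.0]
finger_gap: 0.173
gripper_force: 98.2
```

Call:
{"fn": "apply_moves", "kwargs": {
  "plan": [
    [0,0,0.001,0,0,0,1],
    [0,0,0.001,0,0,0,1],
    [0,0,0.001,0,0,0,1],
    [0,0,0,0,0,0,1]
  ]
}}

```text
t: 21.65
tcp_pos: [0.578, 0.0985, 0.1217]
tool_rot: [0.663, 0.749, -0.0, -0.0]
force: [1.0, -0.2, -1.2]
finger_gap: 0.171
gripper_force: 98.2
```

Call:
{"fn": "apply_moves", "kwargs": {
  "plan": [
    [0,0,0.001,0,0,0,1],
    [0,0,0.001,0,0,0,1],
    [0,0,0,0,0,0,1]
  ]
}}

```text
t: 22.02
tcp_pos: [0.578, 0.0986, 0.1197]
tool_rot: [0.663, 0.749, -0.0, -0.0]
force: [1.1, 0.3, -1.4]
finger_gap: 0.173
gripper_force: 98.2
```

Call:
{"fn": "apply_moves", "kwargs": {
  "plan": [
    [0,0,0.002,0,0,0,1],
    [0,0,0.0015,0,0,0,1],
    [0,0,0.0015,0,0,0,1],
    [0,0,0,0,0,0,1]
  ]
}}

```text
t: 22.52
tcp_pos: [0.5779, 0.0986, 0.1146]
tool_rot: [0.663, 0.749, -0.0, -0.0]
force: [0.1, 0.6, -1.5]
finger_gap: 0.175
gripper_force: 98.2
```

Call:
{"fn": "apply_moves", "kwargs": {
  "plan": [
    [-0.003,0,0,0,0,0,1],
    [-0.003,0,0,0,0,0,1],
    [-0.003,0,0,0,0,0,1],
    [-0.002,0,0,0,0,0,1],
    [0,0,0,0,0,0,1]
  ]
}}

```text
t: 23.15
tcp_pos: [0.5794, 0.0876, 0.1148]
tool_rot: [0.663, 0.748, 0.0, -0.0]
force: [-0.3, 0.1, -1.0]
finger_gap: 0.175
gripper_force: 98.1
```

Call:
{"fn": "apply_moves", "kwargs": {
  "plan": [
    [-0.001,0,0,0,0,0,1],
    [-0.001,0,0,0,0,0,1],
    [0,0,0,0,0,0,1]
  ]
}}

```text
t: 23.52
tcp_pos: [0.5796, 0.0864, 0.1149]
tool_rot: [0.663, 0.748, 0.001, -0.0]
force: [-0.7, 4.2, -1.5]
finger_gap: 0.176
gripper_force: 98.1
```

Call:
{"fn": "apply_moves", "kwargs": {
  "plan": [
    [-0.001,0,0,0,0,0,1],
    [-0.001,0,0,0,0,0,1],
    [0,0,0,0,0,0,1]
  ]
}}

```text
t: 23.9
tcp_pos: [0.5797, 0.0847, 0.1148]
tool_rot: [0.663, 0.748, 0.001, -0.001]
force: [-0.1, 4.6, -0.7]
finger_gap: 0.175
gripper_force: 98.1
```

The stick is hooked and draws at about 4.5 N. I'll draw it out steadily.

Call:
{"fn": "apply_moves", "kwargs": {
  "plan": [
    [-0.003,0,0,0,0,0,1],
    [-0.004,0,0,0,0,0,1],
    [-0.004,0,0,0,0,0,1],
    [-0.004,0,0,0,0,0,1],
    [-0.004,0,0,0,0,0,1],
    [-0.004,0,0,0,0,0,1]
  ]
}}

```text
t: 24.65
tcp_pos: [0.5825, 0.062, 0.1148]
tool_rot: [0.663, 0.748, 0.001, -0.001]
force: [-0.1, 7.2, 0.2]
finger_gap: 0.173
gripper_force: 98.1
```

Call:
{"fn": "apply_moves", "kwargs": {
  "plan": [
    [-0.004,0,0,0,0,0,1],
    [-0.005,0,0,0,0,0,1],
    [-0.005,0,0,0,0,0,1],
    [-0.005,0,0,0,0,0,1],
    [-0.005,0,0,0,0,0,1],
    [-0.005,0,0,0,0,0,1],
    [-0.005,0,0,0,0,0,1],
    [-0.005,0,0,0,0,0,1]
  ]
}}

```text
t: 25.65
tcp_pos: [0.5873, 0.0234, 0.1148]
tool_rot: [0.663, 0.748, 0.001, -0.001]
force: [0.3, 6.4, -1.3]
finger_gap: 0.174
gripper_force: 98.1
```

Call:
{"fn": "apply_moves", "kwargs": {
  "plan": [
    [-0.005,0,0,0,0,0,1],
    [-0.005,0,0,0,0,0,1],
    [-0.005,0,0,0,0,0,1],
    [-0.005,0,0,0,0,0,1],
    [-0.005,0,0,0,0,0,1],
    [-0.005,0,0,0,0,0,1],
    [-0.005,0,0,0,0,0,1],
    [-0.005,0,0,0,0,0,1]
  ]
}}

```text
t: 26.65
tcp_pos: [0.5921, -0.0161, 0.1148]
tool_rot: [0.663, 0.748, 0.001, -0.001]
force: [0.5, 6.7, -1.0]
finger_gap: 0.172
gripper_force: 98.1
```

Call:
{"fn": "apply_moves", "kwargs": {
  "plan": [
    [-0.005,0,0,0,0,0,1],
    [-0.005,0,0,0,0,0,1],
    [-0.005,0,0,0,0,0,1],
    [-0.005,0,0,0,0,0,1],
    [-0.005,0,0,0,0,0,1],
    [-0.005,0,0,0,0,0,1],
    [-0.005,0,0,0,0,0,1],
    [-0.005,0,0,0,0,0,1]
  ]
}}

```text
t: 27.65
tcp_pos: [0.5958, -0.0557, 0.1145]
tool_rot: [0.663, 0.748, 0.0, -0.002]
force: [-0.1, 6.1, -1.1]
finger_gap: 0.174
gripper_force: 98.2
```

Call:
{"fn": "apply_moves", "kwargs": {
  "plan": [
    [-0.005,0,0,0,0,0,1],
    [-0.005,0,0,0,0,0,1],
    [-0.005,0,0,0,0,0,1],
    [-0.005,0,0,0,0,0,1],
    [-0.005,0,0,0,0,0,1],
    [-0.005,0,0,0,0,0,1],
    [-0.005,0,0,0,0,0,1],
    [0,0,0,0,0,0,1]
  ]
}}

```text
t: 28.65
tcp_pos: [0.6015, -0.0927, 0.1149]
tool_rot: [0.663, 0.748, -0.0, 0.0]
force: [0.6, -0.1, -1.2]
finger_gap: 0.172
gripper_force: 98.1
```

```bash
python3 - <<'E'
from h import *
np.set_printoptions(precision=4,suppress=True)
st=sense();print(st["tcp_pos"],st["force"])
a=np.radians(7);ex=np.array([np.cos(a),np.sin(a)]);ey=np.array([-np.sin(a),np.cos(a)]);o=np.array([.588,.0235])
for n,nm in(("scene","s"),):
  im=avg(n,3);np.save("s3.npy",im)
  m=(im.min(2)>185).astype(np.uint8)
  # restrict to the shelf quad
  q=np.array([proj(n,[*(o+x*ex+y*ey),.03]) for x,y in((-.05,-.005),(.05,-.005),(.05,-.16),(-.05,-.16))]).astype(np.int32)
  k=np.zeros_like(m);cv2.fillPoly(k,[q],1);m&=k
  for c in cv2.findContours(m,0,1)[0]:
    if cv2.contourArea(c)<10: continue
    B=cv2.boxPoints(cv2.minAreaRect(c)); W=[onz(n,*p,.03)[:2]-o for p in B]
    print(cv2.contourArea(c),B.tolist(),[(round(w@ex,4),round(w@ey,4)) for w in W])
E
```

```text
[ 0.6015 -0.0927  0.1149] [ 0.6459 -0.0652 -1.2003]
47.5 [[266.4864807128906, 232.91891479492188], [272.9729919433594, 231.83782958984375], [275.1081237792969, 244.64865112304688], [268.6216125488281, 245.729736328125]] [(np.float64(-0.0593), np.float64(-0.101)), (np.float64(-0.0514), np.float64(-0.0832)), (np.float64(-0.0016), np.float64(-0.1168)), (np.float64(-0.0094), np.float64(-0.134))]
454.5 [[271.20001220703125, 232.4000244140625], [300.0, 218.00003051757812], [311.5999755859375, 241.20004272460938], [282.79998779296875, 255.60003662109375]] [(np.float64(-0.0526), np.float64(-0.0889)), (np.float64(-0.0529), np.float64(0.0245)), (np.float64(0.0523), np.float64(-0.0268)), (np.float64(0.0486), np.float64(-0.1315))]
```

Call:
{"fn": "apply_moves", "kwargs": {
  "plan": [
    [-0.004,0,0,0,0,0,1],
    [-0.004,0,0,0,0,0,1],
    [-0.003,0,0,0,0,0,1],
    [-0.001,0,0,0,0,0,1],
    [0,0,0,0,0,0,1],
    [0.004,0,0,0,0,0,1],
    [0.004,0,0,0,0,0,1],
    [0.002,0,0,0,0,0,1]
  ]
}}

```text
t: 29.8
tcp_pos: [0.6014, -0.0935, 0.1148]
tool_rot: [0.663, 0.749, -0.0, -0.0]
force: [0.2, -0.7, -1.1]
finger_gap: 0.176
gripper_force: 98.1
```

Call:
{"fn": "apply_moves", "kwargs": {
  "plan": [
    [0,0,0,0,0,0,1],
    [0,0,-0.003,0,0,0,1],
    [0,0,-0.004,0,0,0,1],
    [0,0,0,0,0,0,1]
  ]
}}

```text
t: 30.3
tcp_pos: [0.6019, -0.0942, 0.1224]
tool_rot: [0.663, 0.749, 0.0, 0.001]
force: [-0.2, 0.4, -1.8]
finger_gap: 0.177
gripper_force: 98.1
```

Call:
{"fn": "apply_moves", "kwargs": {
  "plan": [
    [0,0,-0.004,0,0,0,1],
    [0,0,-0.006,0,0,0,1],
    [0,0,-0.006,0,0,0,1],
    [0,0,0,0,0,0,1]
  ]
}}

```text
t: 30.8
tcp_pos: [0.602, -0.0942, 0.1386]
tool_rot: [0.663, 0.749, 0.0, 0.001]
force: [-0.2, 0.2, -2.2]
finger_gap: 0.173
gripper_force: 98.1
```

```bash
python3 - <<'E'
from h import *
st=sense();p=st["tcp_pos"];print(p,st["force"])
F=np.mean([sense()["force"] for _ in range(5)],0)
s=avg("scene",4);np.save("s4.npy",s)
print(proj("scene",p-[0,0,.1011]))
cv2.imwrite("pics/j1.png",crop(s,240,185,100,75,8))
E
```

```text
[ 0.60202111 -0.09415843  0.13864241] [-0.18027983  0.16082297 -2.20007825]
[274.9298308  242.95601319]
```

View pics/j1.png

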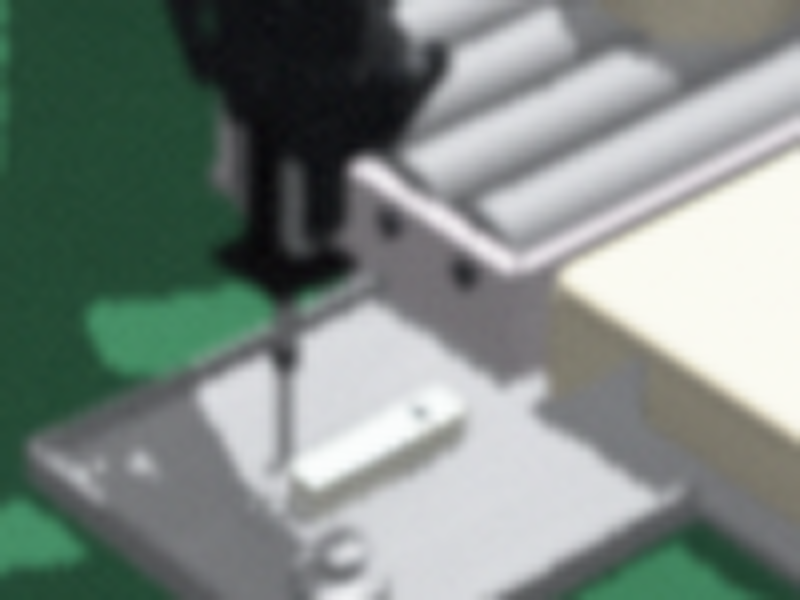

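In j1 the stick lies flat on the shelf at (300–460, 390–510), clear of the deck and bed. The rod foot is free above its loop at (285,470). I'll lift away and go back to the rack.

Call:
{"fn": "apply_moves", "kwargs": {
  "plan": [
    [0,0,-0.02,0,0,0,1],
    [0,0,-0.06,0,0,0,1],
    [0,0,-0.06,0,0,0,1],
    [0,0,0,0,0,-0.141,1],
    [-0.0336,-0.0288,0,0,0,0,1],
    [-0.0336,-0.0288,0,0,0,0,1],
    [-0.0336,-0.0288,0,0,0,0,1],
    [-0.0336,-0.0288,0,0,0,0,1]
  ]
}}

```text
t: 32.0
tcp_pos: [0.5242, -0.2546, 0.2775]
tool_rot: [0.609, 0.793, -0.0, -0.0]
force: [-0.6, -1.2, -1.9]
finger_gap: 0.171
gripper_force: 98.2
```

Call:
{"fn": "apply_moves", "kwargs": {
  "plan": [
    [-0.0336,-0.0288,0,0,0,0,1],
    [0,0,0,0,0,0,1],
    [0,0,0,0,0,0,1],
    [0,0,0,0,0,0,1]
  ]
}}

```text
t: 32.5
tcp_pos: [0.5062, -0.2924, 0.2777]
tool_rot: [0.608, 0.794, 0.0, -0.0]
force: [0.6, -0.4, -2.1]
finger_gap: 0.176
gripper_force: 98.2
```

Call:
{"fn": "apply_moves", "kwargs": {
  "plan": [
    [-0.0016,0,0,0,0,0,1],
    [0,0,0.025,0,0,0,1],
    [0,0,0.02,0,0,0,1],
    [0,0,0,0,0,0,1],
    [0,0,0.004,0,0,0,1],
    [0,0,0.004,0,0,0,1],
    [0,0,0,0,0,0,1]
  ]
}}

```text
t: 33.38
tcp_pos: [0.5064, -0.2951, 0.225]
tool_rot: [0.609, 0.793, -0.0, 0.0]
force: [0.2, 0.0, -0.6]
finger_gap: 0.174
gripper_force: 98.2
```

Call:
{"fn": "apply_moves", "kwargs": {
  "plan": [
    [0,0,0.005,0,0,0,1],
    [0,0,0.01,0,0,0,1],
    [0,0,0.01,0,0,0,1],
    [0,0,0.01,0,0,0,1],
    [0,0,0,0,0,0,1]
  ]
}}

```text
t: 34.0
tcp_pos: [0.5057, -0.2946, 0.1884]
tool_rot: [0.609, 0.793, 0.0, -0.001]
force: [-0.5, 0.5, -1.7]
finger_gap: 0.175
gripper_force: 98.2
```

Call:
{"fn": "apply_moves", "kwargs": {
  "plan": [
    [0,0,0.01,0,0,0,1],
    [0,0,0.01,0,0,0,1],
    [0,0,0.01,0,0,0,1],
    [0,0,0.007,0,0,0,1],
    [0,0,0,0,0,0,1],
    [0,0,0,0,0,0,1]
  ]
}}

```text
t: 34.75
tcp_pos: [0.5066, -0.2953, 0.153]
tool_rot: [0.609, 0.793, -0.0, 0.0]
force: [0.1, -0.6, -1.1]
finger_gap: 0.173
gripper_force: 98.2
```

Call:
{"fn": "apply_moves", "kwargs": {
  "plan": [
    [0.0012,0,0.006,0,0,0,1],
    [0,0,0.005,0,0,0,1],
    [0,0,0.001,0,0,0,1],
    [0,0,0,0,0,0,1]
  ]
}}

```text
t: 35.25
tcp_pos: [0.506, -0.2939, 0.1407]
tool_rot: [0.609, 0.793, -0.0, -0.0]
force: [-0.4, -0.3, -1.5]
finger_gap: 0.174
gripper_force: 98.2
```

Call:
{"fn": "apply_moves", "kwargs": {
  "plan": [
    [0,0,0.001,0,0,0,1],
    [0,0,0,0,0,0,1]
  ]
}}

```text
t: 35.5
tcp_pos: [0.5061, -0.294, 0.1399]
tool_rot: [0.609, 0.793, -0.0, 0.0]
force: [-0.4, -0.0, -1.1]
finger_gap: 0.175
gripper_force: 98.2
```

Call:
{"fn": "apply_moves", "kwargs": {
  "plan": [
    [0,0,0.001,0,0,0,1],
    [0,0,0,0,0,0,1]
  ]
}}

```text
t: 35.75
tcp_pos: [0.506, -0.294, 0.1388]
tool_rot: [0.609, 0.793, -0.0, 0.0]
force: [-0.2, 0.3, -1.3]
finger_gap: 0.172
gripper_force: 98.2
```

Call:
{"fn": "apply_moves", "kwargs": {
  "plan": [
    [0,0,0.0008,0,0,0,1],
    [0,0,0,0,0,0,1]
  ]
}}

```text
t: 36.0
tcp_pos: [0.506, -0.2939, 0.1387]
tool_rot: [0.609, 0.793, -0.0, 0.0]
force: [-2.0, 1.6, 4.1]
finger_gap: 0.172
gripper_force: 99.0
```

Call:
{"fn": "apply_moves", "kwargs": {
  "plan": [
    [0,0,0.0008,0,0,0,1],
    [0,0,0,0,0,0,1]
  ]
}}

```text
t: 36.25
tcp_pos: [0.5061, -0.2939, 0.1387]
tool_rot: [0.609, 0.793, -0.0, 0.0]
force: [-1.7, 2.4, 9.0]
finger_gap: 0.175
gripper_force: 99.8
```

Call:
{"fn": "apply_moves", "kwargs": {
  "plan": [
    [0,0,0.0008,0,0,0,1],
    [0,0,0,0,0,0,1]
  ]
}}

```text
t: 36.5
tcp_pos: [0.5061, -0.2939, 0.1387]
tool_rot: [0.609, 0.793, -0.0, 0.0]
force: [-3.9, 2.4, 13.8]
finger_gap: 0.178
gripper_force: 100.4
```

Seated. I'll relieve the press, open, and lift clear.

Call:
{"fn": "apply_moves", "kwargs": {
  "plan": [
    [0,0,-0.002,0,0,0,1],
    [0,0,0,0,0,0,0.4],
    [0,0,0,0,0,0,0],
    [0,0,0,0,0,0,-0.4],
    [0,0,0,0,0,0,-0.4],
    [0,0,0,0,0,0,-0.4]
  ]
}}

```text
t: 37.25
tcp_pos: [0.506, -0.2939, 0.1383]
tool_rot: [0.609, 0.793, 0.0, -0.0]
force: [0.2, 0.4, 0.2]
finger_gap: 0.701
gripper_force: 0.0
```

Call:
{"fn": "apply_moves", "kwargs": {
  "plan": [
    [0,0,-0.02,0,0,0,-0.4],
    [0,0,-0.05,0,0,0,-0.4],
    [0,0,-0.06,0,0,0,-0.4],
    [0,0,-0.02,0,0,0,-0.4],
    [-0.03,-0.05,0,0,0,0,-0.4],
    [0,-0.05,0,0,0,0,-0.4],
    [0,0,0,0,0,0,-0.4],
    [0,0,0,0,0,0,-0.4]
  ]
}}

```text
t: 38.25
tcp_pos: [0.4176, -0.3489, 0.2886]
tool_rot: [0.609, 0.793, 0.0, 0.0]
force: [0.1, 0.4, 0.2]
finger_gap: 0.704
gripper_force: 0.0
```

```bash
python3 - <<'E'
from h import *
np.set_printoptions(precision=4,suppress=True)
st=sense();print(st["t"],st["tcp_pos"],st["force"])
t=avg("top",4);s=avg("scene",4);t0=np.load("t.npy");s0=np.load("s.npy")
# pick handle: before/after in both views
for n,a,b,(x,y,w,h) in(("top",t0,t,(352,197,26,26)),("scene",s0,s,(178,198,26,32))):
    for im in(a,b):
        m=(im[y:y+h,x:x+w].max(2)<60).astype(np.uint8);M=cv2.moments(m,True)
        print(n,M["m00"],x+M["m10"]/M["m00"],y+M["m01"]/M["m00"])
# all changed regions
for n,a,b in(("top",t0,t),("scene",s0,s)):
    d=(np.abs(a.astype(int)-b).max(2)>40).astype(np.uint8)
    for c in cv2.findContours(d,0,1)[0]:
        if cv2.contourArea(c)>6: print(n,"changed",cv2.boundingRect(c),cv2.contourArea(c))
# stick in top view
a=np.radians(7);ex=np.array([np.cos(a),np.sin(a)]);ey=np.array([-np.sin(a),np.cos(a)]);o=np.array([.5875,.0235])
d=(t.min(2).astype(int)-t0.min(2)>12).astype(np.uint8);d[:150]=0;d[230:]=0;d[:,:262]=0;d[:,322:]=0
for c in cv2.findContours(d,0,1)[0]:
    if cv2.contourArea(c)>15: print("stick",cv2.minAreaRect(c),[(round(w@ex,4),round(w@ey,4)) for w in[onz("top",*p,.03)[:2]-o for p in cv2.boxPoints(cv2.minAreaRect(c))]])
E
```

```text
38.25 [ 0.4176 -0.3489  0.2886] [0.0651 0.3699 0.1521]
top 96.0 364.9895833333333 209.59375
top 96.0 365.15625 209.53125
scene 243.0 191.15637860082305 214.16460905349794
scene 240.0 191.2125 214.29166666666666
top changed (280, 412, 15, 8) 45.5
top changed (263, 408, 17, 12) 111.5
top changed (279, 398, 12, 12) 28.0
top changed (292, 370, 30, 39) 389.0
top changed (240, 357, 11, 21) 34.5
top changed (254, 344, 16, 25) 116.5
top changed (122, 314, 8, 9) 16.5
top changed (140, 313, 7, 5) 13.5
top changed (8, 259, 250, 161) 16042.0
top changed (418, 245, 5, 4) 7.5
top changed (435, 217, 8, 4) 13.0
top changed (225, 195, 25, 4) 16.5
top changed (198, 192, 50, 7) 16.0
top changed (204, 182, 241, 184) 12422.0
scene changed (276, 238, 22, 12) 51.5
scene changed (278, 237, 13, 7) 22.0
scene changed (140, 229, 10, 7) 33.5
scene changed (157, 223, 9, 8) 33.0
scene changed (150, 198, 35, 21) 330.0
scene changed (132, 169, 79, 37) 835.5
scene changed (198, 166, 6, 4) 10.0
scene changed (197, 162, 74, 59) 1810.0
scene changed (213, 157, 23, 12) 78.5
scene changed (167, 152, 18, 15) 114.5
scene c
[... 274 characters left out ...]
58, 39, 40, 47) 753.0
scene changed (195, 1, 87, 116) 4331.5
scene changed (360, 0, 41, 38) 822.5
scene changed (104, 0, 85, 164) 5495.5
stick ((276.2345275878906, 226.51771545410156), (10.630146026611328, 5.362109184265137), 41.18592834472656) [(np.float64(-0.1126), np.float64(0.0086)), (np.float64(-0.1001), np.float64(-0.0053)), (np.float64(-0.1281), np.float64(-0.0297)), (np.float64(-0.1405), np.float64(-0.0158))]
stick ((292.41998291015625, 189.9399871826172), (4.242640495300293, 13.57645034790039), 81.8698959350586) [(np.float64(0.0086), np.float64(-0.0595)), (np.float64(0.0093), np.float64(-0.1073)), (np.float64(-0.006), np.float64(-0.1074)), (np.float64(-0.0067), np.float64(-0.0597))]
```

The pick's handle is within 0.2 px of its original place in both views. The stick lies on the shelf, clear of the deck, and the robot touches nothing.

```bash
python3 -c "
from station import *
print(sign_off())"
```

```text
the job is handed in; nothing more can be done
None
```

The test stick was drawn out and lies on the run-off shelf clear of the deck, and the pick hangs back in its rack hole; the job was handed in at about 39 s, with no verdict returned.

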